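# Stack the display tray

### The arm

A 7-joint arm with a two-finger parallel gripper is mounted at the origin on the work surface. World frame = base frame: x ahead of the robot, y to its left, z up, the work surface at z = 0. Lengths are in m, angles in rad, forces in N, time in s.
With the tool pointing down it reaches from about 0.4 to 0.875 m from the base axis. Payload 19.3 kg.
Tool frame: the origin (TCP) lies midway between the tips of the shut fingers; the grasp point (between the pads) lies 19 mm behind it (tcp_to_grasp is the z of the grasp point in the tool frame, in m); z points along the fingers, y is the line along which they close (so a half turn about z gives the same grasp; the last joint's range is limited). The gripper opens to 85 mm and grips with 20 to 120 N. Pads are 22 mm wide; open, the fingers measure 114 mm over their backs; the gripper's body (76 mm by 85 mm) begins 54 mm behind the grasp point. The pads swing forward as they close: fully open they stand 13 mm farther back than shut.
Start: joints at [1.078, 0.521, -0.036, 1.599, 0.021, 1.021, -0.113], TCP at [0.256, -0.57, 0.231] pointing down, gripper open.
Joint ranges: [-2.91, 2.91], [-0.3, 2.13], [-1.5, 1.42], [0.17, 2.43], [-1.26, 4.41], [0.16, 1.93], [-2.52, 2.52]. Speed limits (rad/s): [1.89, 1.89, 2.39, 2.39, 3.01, 3.01, 3.01].

### API

Orientations are given as [roll, pitch, yaw] about the fixed x, y, z axes, in that order (R = Rz(yaw) Ry(pitch) Rx(roll)).
In Python, from workcell import * gives the robot as it stands.
- The arm moves only by the tool send_rows, never from a script. Its argument "increments" is a list of rows, each a list of 3 entries, a list of its own where there are three numbers: the shift along the tool's x, y, z in mm, then the turn, a rotation vector about the tool's x, y, z in degrees, then the gripper's target within -1 to 1 (fully open at 1, half-way at 0, shut at -1). In form: [[[x, y, z], [wx, wy, wz], grip], ...]. A call has 1 to 10 rows; each row is the pose to reach, as a shift and turn from the pose commanded when the call began, along the tool's axes at that moment; what a row does not reach only later rows make up. A row lasts 1/10 s, in which the tool goes at most 50 mm and 8.59 degrees, less where a joint would pass 70% of its speed; a pose out of reach is approached as far as the arm can. A call with a gripper value outside its range is refused whole. The fingers move at their own pace and stop on an object; "newtons" is the grip in N (left out, the last holds). Time passes only in rows, so rows that repeat a pose let the fingers close. It gives the time, the measured TCP pose, the force, the opening and the grip force at its end, in the units of the state.
- observe(): the state, without advancing time (a new reading comes with each control period).
- grab_frame(name): name is "side" or "top" or "wrist"; returns the picture (384x512x3 uint8, blue, green, red); there is no depth.
- camera_params(name): a dict with "fovy" (degrees; the focal length in pixels is half the picture's height over the tangent of half this angle, whatever the lens; pixels are square), "cx", "cy" (the principal point, pixels), "distortion" ([k1, k2, p1, p2, k3] as OpenCV has them; the pictures are not rectified), "extrinsics" (4x4, takes a point from world to camera coordinates). Camera axes: x right, y down, z forward; pixel columns grow to the right and rows downward; lengths in m; the calibration is good to about 2 mm. A picture is of the moment at which its call begins: read the wrist's pose just before it. camera_params takes no time and is no camera call; for the wrist camera it gives the pose at the moment of the call.
- job_done(): hands the job in; it is judged then, once.
The state is a dict: "clock": time; "qpos": joint angles; "qd": joint speeds; "joint_efforts": joint torques, N m; "position": TCP position; "tool_rot": TCP orientation; "force": force on the tool from outside, world axes, zero at the start; "moment": the same for the moment, N m; "grip_width": finger opening in m; "finger_force": force on a finger pad.
Only numpy, scipy, OpenCV 4.12 (cv2) and the standard library are available. Lean on these libraries where they do the work, as an engineer would, in place of code of your own. Each camera call takes 0.05 s, during which the arm holds its last target. There are 200 camera calls.

### The job

In the gift shop, draw the empty wooden tray out from beneath the low white shelf by its front pull until it stands on the counter wholly clear of the shelf board, and let go of it. Then take it by the middle of the carrying bar across its centre, lift it level, and lower it onto the loaded tray so that all four corner lugs drop fully into the sockets; do not let go before the lugs are in. Leave the loaded tray and the other goods where they stand.

Things in the scene. Friction and masses are not known exactly. Their poses are not given: they have to be found in the camera images.
- empty_tray: Empty wooden stacking tray (0.3-0.65 kg) that starts under the low shelf. 150 mm deep (x), 180 wide (y), 64 high. Origin: centre of the underside at lug-tip level (it stands on its lugs); z up, -x to its front with the pull. Floor z 14-19 mm, walls 6 mm thick up to z 64. Stacked, its floor rests on the lower rim: its origin is 50 mm above the lower tray's, either way round (half a turn).
- tray_lug (a point): Tip of the empty tray's lug at x = -58, y = -73, z = 0 mm of the tray (axes as the tray's). The four round lugs are at x = +-58, y = +-73 mm and stick out 14 mm below the floor: 16 mm across, narrowing over the lowest 7 mm to 9 mm at the tip.
- tray_pull (a point): Middle of the empty tray's front pull (axes as the tray's): a round steel bar 10 mm in diameter, 90 mm long (y), at x = -115, z = 45 mm of the tray. Pinch it from above, fingers closing along the tray's x; 35 mm free between it and the front wall, and it starts about 105 to 125 mm in front of the shelf board's edge.
- tray_bar (a point): Middle of the empty tray's carrying bar, at x = 0, y = 0, z = 53 mm of the tray (axes as the tray's): a flat bar 10 mm thick (x), 100 mm long (y), z 44 to 62 mm, the top of the divider across the middle, with a hand hole 11 mm high below it. Pinch it from above, fingers closing along the tray's x; it starts under the shelf board.
- loaded_tray: A second tray of the same make and size, with its pull and bar, standing in the open on the counter on its own lugs; small goods in it stay below its rim (z 64 mm). Loose, about 0.95 kg. Origin and axes as for the empty tray.
- loaded_socket (a point): Mouth of the loaded tray's socket at x = -58, y = -73, z = 64 mm of that tray (axes as that tray's). The four square sockets, 22 mm wide, 25 mm deep, with a 2 mm chamfer, open upwards in 34 mm corner blocks at x = +-58, y = +-73 mm.
- shelf: Low white shelf fixed on the counter: board 170 mm deep, 260 wide, 18 thick, underside 100 mm up, on four 15 mm posts (230 mm clear between left and right), goods to 45 mm high on top. Origin: on the counter, on its centre line, 70 mm in front of the board's front edge; +x goes under the board, -x is the way out.
- shelf_edge (a point): Middle of the lower front edge of the shelf board, at x = 70, z = 100 mm of the shelf (axes as the shelf's). The empty tray starts with its origin 2 to 18 mm behind this edge; it is wholly clear when its origin is more than 75 mm in front of it.
- duck: Bystander: yellow toy duck, 60 mm high, 45 mm across, on the counter. Origin: centre of its underside.
- mug: Bystander: white cup, 85 mm high, 56 mm across. Origin: centre of its underside.
- helmet: Bystander: small souvenir helmet with horns, 53 mm high, 110 mm across the horns. Origin: centre of its underside.
- gamebox: Bystander: flat cardboard box, 90 x 120 x 35 mm. Origin: centre of its underside.

How it is judged:
By the outcome, as a careful person would: the job done as asked, in the order asked, and still so for the second after the job is handed in, with the robot touching nothing.
It also fails if it takes over 58 s, if anything falls off the work surface, if the arm or the gripper's body presses on something with over 40 N, if the wrist force passes 120 N, or if a joint passes its speed limit or range.

## Working session

There is one attempt and no reset: what is moved stays moved. The work goes in short steps, Python scripts to look and compute and a tool call to move; the robot and the scene stay as the last step left them, time stands still between calls to the robot, and variables do not carry over. Pictures are saved under pics/ and viewed, at most 10 in all, crops included, and the job is handed in when it is done.

Besides the shell and the picture viewer there is one more tool, called after "Call:" by a JSON object that holds its "op" and its "data". send_rows: Moves the arm, as the interface text tells. Its arguments: {"type":"object","properties":{"increments":{"type":"array"},"newtons":{"type":"number"}},"required":["increments"]}

```bash
mkdir -p pics; ls; cat > h.py <<'E'
from workcell import *
import numpy as np, cv2
from scipy.spatial.transform import Rotation as R
def K(p):
    f=192/np.tan(np.radians(p["fovy"])/2); return np.array([[f,0,p["cx"]],[0,f,p["cy"]],[0,0,1]])
def ray(p,uv):
    u=cv2.undistortPoints(np.array(uv,float).reshape(-1,1,2),K(p),np.array(p["distortion"])).reshape(-1,2)
    E=np.array(p["extrinsics"]); d=np.c_[u,np.ones(len(u))]@E[:3,:3]
    return -E[:3,:3].T@E[:3,3],d
def plane(p,uv,z):
    o,d=ray(p,uv); return o+d*((z-o[2])/d[:,2])[:,None]
def proj(p,X):
    E=np.array(p["extrinsics"]); r=cv2.Rodrigues(E[:3,:3])[0]
    return cv2.projectPoints(np.array(X,float).reshape(-1,1,3),r,E[:3,3],K(p),np.array(p["distortion"]))[0].reshape(-1,2)
E
python3 - <<'E'
from h import *
np.set_printoptions(precision=3,suppress=True)
for n in ["side","top"]:
    im=grab_frame(n); cv2.imwrite(f"pics/{n}0.png",im); p=camera_params(n)
    E=np.array(p["extrinsics"]); print(n,p["fovy"],p["cx"],p["cy"],p["distortion"],-E[:3,:3].T@E[:3,3]); print(E)
print(observe())
E
```

```text
pics
side 43.62353185198774 255.30588307531283 192.26005563530285 [-0.144  0.     0.     0.     0.   ] [0.202 0.972 0.838]
[[-0.939 -0.343 -0.001  0.525]
 [-0.197  0.543 -0.816  0.197]
 [ 0.281 -0.767 -0.577  1.172]
 [ 0.     0.     0.     1.   ]]
top 42.60988234238947 253.78273867121655 185.98227536247774 [-0.037  0.     0.     0.     0.   ] [ 0.3   -0.025  1.494]
[[ 0.012 -1.    -0.013 -0.009]
 [-0.981 -0.009 -0.195  0.586]
 [ 0.195  0.015 -0.981  1.407]
 [ 0.     0.     0.     1.   ]]
{'clock': 0.1, 'qpos': array([ 1.078,  0.522, -0.036,  1.6  ,  0.021,  1.021, -0.113]), 'qd': array([ 0.001, -0.003,  0.001, -0.004, -0.001,  0.001, -0.001]), 'joint_efforts': array([  0.006, -92.847,   1.986, -37.054,   0.018,   0.005,  -0.   ]), 'position': array([ 0.256, -0.57 ,  0.231]), 'tool_rot': array([-3.141,  0.   ,  0.423]), 'force': array([ 0.178,  0.171, -0.401]), 'moment': array([0.018, 0.011, 0.027]), 'finger_force': 0.0, 'grip_width': 0.08543215566467376}
```

View pics/top0.png

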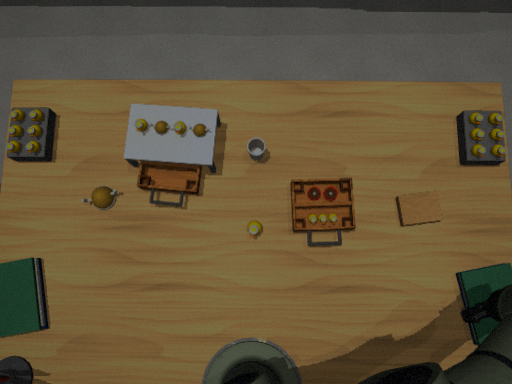

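View pics/side0.png

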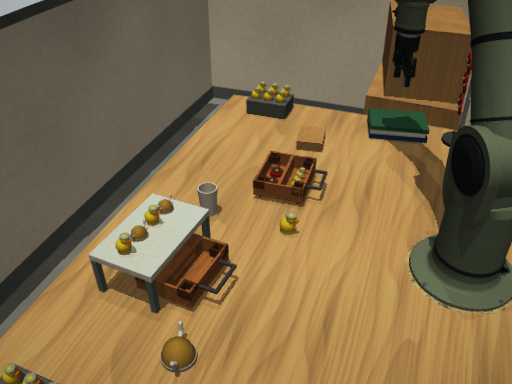

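The top view shows the white shelf at px (125–220, 104–166). The empty tray sticks out below it with its pull at about (168, 204). The loaded tray is at (291–356, 178–234) with its pull at (324, 241). The duck (255, 228), mug (257, 149), helmet (103, 197) and box (418, 208) all stand clear. The side view agrees: the tray is half under the shelf, and the pull is free.

```bash
python3 - <<'E'
from h import *
np.set_printoptions(precision=4,suppress=True)
p=camera_params("top"); im=cv2.imread("pics/top0.png"); hsv=cv2.cvtColor(im,cv2.COLOR_BGR2HSV)
def big(mask,x0,x1,y0,y1):
    m=np.zeros_like(mask); m[y0:y1,x0:x1]=mask[y0:y1,x0:x1]
    c=max(cv2.findContours(m,0,2)[0],key=cv2.contourArea); return c
b,g,r=[im[...,i].astype(int) for i in range(3)]
tray=((r>b+35)&(r<175)&(g<r*0.62)).astype(np.uint8)*255
tray=cv2.morphologyEx(tray,cv2.MORPH_CLOSE,np.ones((5,5)))
white=((abs(r-b)<30)&(r>120)).astype(np.uint8)*255
grey=((abs(r-b)<30)&(r<110)).astype(np.uint8)*255
for n,m,roi,z in [("loaded",tray,(280,370,165,240),.064),("empty",tray,(125,225,150,200),.064),("shelf",white,(115,230,95,175),.118),("pullE",grey,(140,200,192,212),.045),("pullL",grey,(300,350,231,252),.045)]:
    c=big(m,*roi); q=plane(p,c.reshape(-1,2),z)[:,:2]
    rc=cv2.minAreaRect((q*1000).astype(np.float32)); bx=cv2.boxPoints(rc)
    print(n,cv2.contourArea(c),rc,"\n",bx.round(0).tolist(),cv2.boundingRect(c))
out=np.hstack([cv2.resize(im[95:215,115:230],None,fx=3.4,fy=3.4,interpolation=2),cv2.resize(im[150:270,275:390],None,fx=3.4,fy=3.4,interpolation=2)])
cv2.imwrite("pics/crop0.png",out)
E
```

```text
loaded 2899.5 ((530.5546264648438, -205.32838439941406), (151.1584930419922, 180.8955841064453), 1.9326808452606201) 
 [[452.0, -117.0], [458.0, -298.0], [609.0, -293.0], [603.0, -112.0]] (291, 179, 64, 52)
empty 1471.0 ((608.4207763671875, 250.3888397216797), (183.71826171875, 86.24571990966797), 85.86163330078125) 
 [[559.0, 162.0], [645.0, 156.0], [658.0, 339.0], [572.0, 345.0]] (138, 162, 62, 32)
shelf 4603.5 ((730.3182983398438, 242.74720764160156), (257.5162048339844, 167.6619415283203), 86.04850006103516) 
 [[638.0, 120.0], [805.0, 109.0], [823.0, 365.0], [656.0, 377.0]] (124, 104, 93, 60)
pullE 105.0 ((546.0664672851562, 255.75816345214844), (42.53299331665039, 105.009765625), 0.5596164464950562) 
 [[524.0, 308.0], [525.0, 203.0], [568.0, 203.0], [567.0, 308.0]] (150, 192, 36, 15)
pullL 135.5 ((434.3703918457031, -209.70687866210938), (41.11984634399414, 102.36721801757812), 0.5626075863838196) 
 [[413.0, -159.0], [414.0, -261.0], [455.0, -261.0], [454.0, -158.0]] (306, 231, 36, 15)
```

View pics/crop0.png

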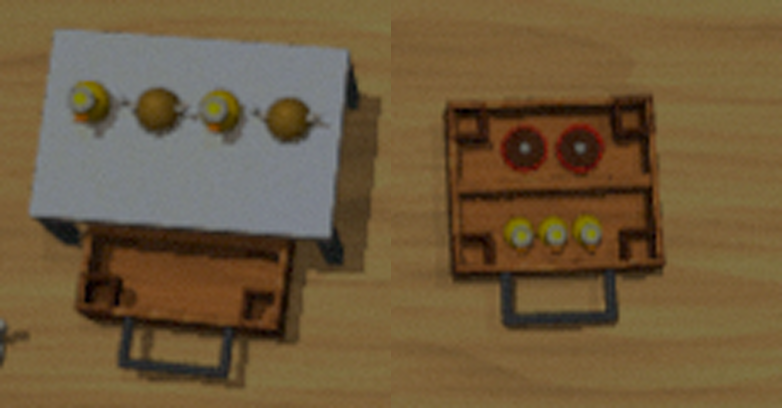

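The crop shows both trays with the pull towards the robot. The empty tray is turned about −4° and the loaded one about +2°. Next I'll move towards the loaded tray and look from the wrist.

```bash
cat >> h.py <<'E'
np.set_printoptions(precision=2,suppress=True)
def Rt(yaw): return R.from_euler("xyz",[np.pi,0,np.radians(yaw)])
def inc(pos,yaw):
    s=observe(); r0=R.from_euler("xyz",s["tool_rot"]); d=r0.inv().apply(np.array(pos)-s["position"])*1000
    print("inc mm",d,"deg",np.degrees((r0.inv()*Rt(yaw)).as_rotvec()),"at",s["position"]*1000,np.degrees(s["tool_rot"]),"t",s["clock"])
E
python3 - <<'E'
from h import *
s=observe(); E=np.linalg.inv(camera_params("wrist")["extrinsics"]); r=R.from_euler("xyz",s["tool_rot"])
print(r.inv().apply(E[:3,3]-s["position"]),(r.inv().as_matrix()@E[:3,:3]),camera_params("wrist")["fovy"])
inc([.45,-.2,.32],91.9)
E
```

```text
[ 0.07 -0.   -0.14] [[ 0.   -0.96 -0.28]
 [ 1.    0.   -0.  ]
 [ 0.   -0.28  0.96]] 60.844833010155796
inc mm [ 328.36 -257.77  -88.98] deg [ -0.05  -0.03 -67.68] at [ 256.28 -569.73  230.8 ] [-179.94    0.01   24.22] t 0.1
```

Call:
{"op": "send_rows", "data": {"increments": [[[404,-256,-89],[0,0,-67.7],1],[[404,-256,-89],[0,0,-67.7],1],[[404,-256,-89],[0,0,-67.7],1],[[404,-256,-89],[0,0,-67.7],1],[[404,-256,-89],[0,0,-67.7],1],[[404,-256,-89],[0,0,-67.7],1],[[404,-256,-89],[0,0,-67.7],1],[[404,-256,-89],[0,0,-67.7],1],[[404,-256,-89],[0,0,-67.7],1],[[404,-256,-89],[0,0,-67.7],1]]}}

```text
clock: 1.1
position: [0.5211, -0.1678, 0.3208]
tool_rot: [3.141, -0.001, 1.607]
force: [-0.0, -1.1, 0.5]
grip_width: 0.0854
finger_force: 0.0
```

```bash
python3 - <<'E'
from h import *
import pickle
p=camera_params("wrist"); im=grab_frame("wrist"); cv2.imwrite("pics/w1.png",im); pickle.dump(p,open("w1.pkl","wb"))
inc([.535,.21,.32],86)
E
```

```text
inc mm [372.2   26.29   2.66] deg [ 0.15 -0.15  6.31] at [ 523.76 -162.97  321.69] [179.84  -0.14  92.32] t 1.15
```

View pics/w1.png

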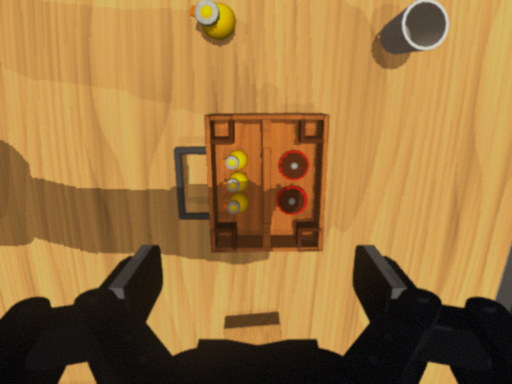

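The wrist view shows the loaded tray's rim at px (207–328, 114–250). Its sockets are near (222,129), (311,129), (228,234) and (307,234), and the duck and mug are above it in the picture. I'll fit the rim now, then repeat over the empty tray's pull.

```bash
cat >> h.py <<'E'
def traymask(im):
    b,g,r=[im[...,i].astype(int) for i in range(3)]
    m=((r>b+25)&(g<r*0.56)).astype(np.uint8)*255
    return cv2.morphologyEx(m,cv2.MORPH_CLOSE,np.ones((9,9)))
def fit(p,im,roi,z):
    m=traymask(im); k=np.zeros_like(m); x0,x1,y0,y1=roi; k[y0:y1,x0:x1]=m[y0:y1,x0:x1]
    c=max(cv2.findContours(k,0,1)[0],key=cv2.contourArea); q=plane(p,c.reshape(-1,2),z)[:,:2]*1000
    return c,cv2.minAreaRect(q.astype(np.float32))
E
python3 - <<'E'
from h import *
import pickle
p=pickle.load(open("w1.pkl","rb")); im=cv2.imread("pics/w1.png")
c,rc=fit(p,im,(190,345,100,262),.064); print(rc,cv2.boxPoints(rc),cv2.boundingRect(c))
for s in (-58,58): pass
print(plane(p,[[222,130],[311,130],[228,235],[307,235]],.064)*1000)
E
```

```text
((532.7686157226562, -203.38070678710938), (146.4881134033203, 177.4747772216797), 2.4884207248687744) [[ 455.74 -117.91]
 [ 463.45 -295.21]
 [ 609.8  -288.85]
 [ 602.09 -111.55]] (206, 114, 122, 137)
[[ 476.4  -135.39   64.  ]
 [ 583.66 -131.38   64.  ]
 [ 485.28 -271.74   64.  ]
 [ 589.39 -268.05   64.  ]]
```

Call:
{"op": "send_rows", "data": {"increments": [[[372,26,3],[0,0,6.3],1],[[372,26,3],[0,0,6.3],1],[[372,26,3],[0,0,6.3],1],[[372,26,3],[0,0,6.3],1],[[372,26,3],[0,0,6.3],1],[[372,26,3],[0,0,6.3],1],[[372,26,3],[0,0,6.3],1],[[372,26,3],[0,0,6.3],1],[[372,26,3],[0,0,6.3],1],[[372,26,3],[0,0,6.3],1]]}}

```text
clock: 2.15
position: [0.5332, 0.2019, 0.3169]
tool_rot: [-3.141, 0.0, 1.495]
force: [0.3, -0.3, 0.4]
grip_width: 0.0853
finger_force: 0.0
```

```bash
python3 - <<'E'
from h import *
import pickle
grab_frame("wrist");grab_frame("wrist")
p=camera_params("wrist"); im=grab_frame("wrist"); cv2.imwrite("pics/w2.png",im); pickle.dump(p,open("w2.pkl","wb"))
print(proj(p,[[.5265,.256,.045],[.559,.162,.064],[.572,.345,.064]]))
E
```

```text
[[249.03 111.67]
 [280.88 187.04]
 [282.51  29.2 ]]
```

View pics/w2.png

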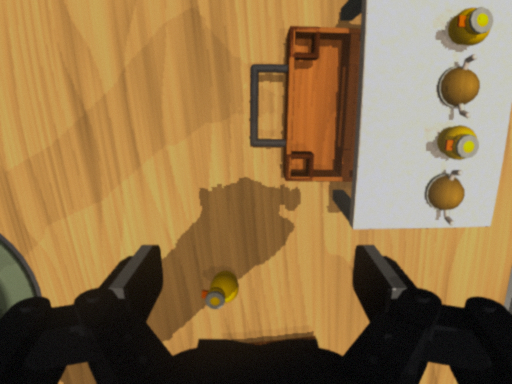

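The pull bar lies at about column 254, rows 66–147, and the tray's front corners are at (290,27) and (284,181). The lower edge of the shelf front runs from (363,0) to (354,228).

```bash
python3 - <<'E'
from h import *
import pickle
p=pickle.load(open("w2.pkl","rb")); im=cv2.imread("pics/w2.png")
b,g,r=[im[...,i].astype(int) for i in range(3)]
m=((abs(r-b)<25)&(r<110)).astype(np.uint8)*255
uv=[]
for v in range(76,138,4):
    c=np.where(m[v,240:272])[0]+240; uv.append([c.mean(),v])
q=plane(p,uv,.045)[:,:2]*1000; a=np.polyfit(q[:,1],q[:,0],1); print("bar yaw",np.degrees(np.arctan(-a[0])),len(c))
bb=np.where(m[60:160,252:256].any(1))[0]; e=plane(p,[[254,60+bb.min()],[254,60+bb.max()]],.045)*1000; ym=e[:,1].mean(); print("pull",np.polyval(a,ym),ym,e)
fr=plane(p,[[290,27],[284,181]],.064)*1000; d=fr[0]-fr[1]; print("front",fr,np.linalg.norm(d),np.degrees(np.arctan2(-d[0],d[1])))
sh=plane(p,[[363,5],[354,227]],.1)*1000; d=sh[0]-sh[1]; print("shelf",sh,np.degrees(np.arctan2(-d[0],d[1])))
yaw=-4.; 
inc([np.polyval(a,ym)/1000,ym/1000,.12],86)
E
```

```text
bar yaw -5.294018911584926 6
pull 532.7780192180968 262.4188340974721 [[536.99 310.49  45.  ]
 [529.33 214.35  45.  ]]
front [[580.54 346.78  64.  ]
 [563.31 169.46  64.  ]] 178.1508231457511 -5.54836654627911
shelf [[652.47 357.14 100.  ]
 [641.02 116.24 100.  ]] -2.72064664659326
inc mm [ 61.65  -5.6  197.22] deg [ 0.    0.03 -0.47] at [533.56 200.62 317.25] [180.     0.03  85.53] t 2.3
```

Call:
{"op": "send_rows", "data": {"increments": [[[60,-5.5,100],[0,0,1.1],-0.25],[[60,-5.5,197],[0,0,1.1],-0.25],[[60,-5.5,197],[0,0,1.1],-0.25],[[60,-5.5,197],[0,0,1.1],-0.25],[[60,-5.5,197],[0,0,1.1],-0.25],[[60,-5.5,197],[0,0,1.1],-0.25],[[60,-5.5,197],[0,0,1.1],-0.25],[[60,-5.5,197],[0,0,1.1],-0.25]], "newtons": 40}}

```text
clock: 3.1
position: [0.5338, 0.2619, 0.1228]
tool_rot: [3.139, -0.001, 1.474]
force: [1.0, -0.6, -0.2]
grip_width: 0.0324
finger_force: 0.0
```

```bash
python3 - <<'E'
from h import *
p=camera_params("wrist"); im=grab_frame("wrist"); cv2.imwrite("pics/w3.png",im)
print(proj(p,[[.5325,.262,.045],[.541,.310,.045],[.5315,.262,.045]]))
inc([.5325,.262,.026],84.5); print(observe()["grip_width"])
E
```

```text
[[256.33 202.05]
 [262.07 132.12]
 [254.91 202.18]]
inc mm [-0.16 -1.35 96.5 ] deg [ 0.16 -0.07 -0.04] at [533.58 261.93 122.5 ] [179.84  -0.07  84.46] t 3.15
0.032130704408005806
```

View pics/w3.png

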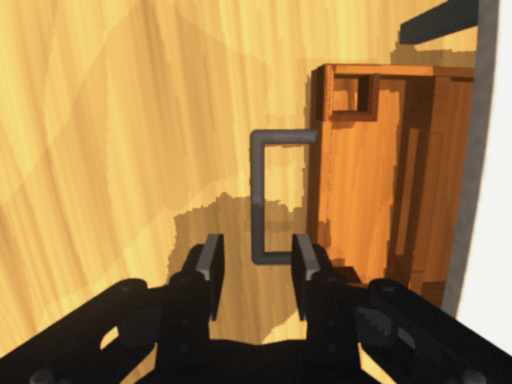

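The bar is centred between the fingers, at column 258 with its middle at row 197. Now I'll lower, grip and draw the tray out.

Call:
{"op": "send_rows", "data": {"increments": [[[2,0,40],[0,0,0],-0.25],[[2,0,70],[0,0,0],-0.25],[[2,0,90],[0,0,0],-0.25],[[2,0,97],[0,0,0],-0.25],[[2,0,97],[0,0,0],-0.25],[[2,0,97],[0,0,0],-1],[[2,0,97],[0,0,0],-1],[[2,0,97],[0,0,0],-1],[[2,0,97],[0,0,0],-1],[[2,0,97],[0,0,0],-1]], "newtons": 40}}

```text
clock: 4.15
position: [0.5332, 0.2645, 0.0245]
tool_rot: [3.14, -0.001, 1.475]
force: [-1.1, -0.5, 6.5]
grip_width: 0.0088
finger_force: 39.0
```

Call:
{"op": "send_rows", "data": {"increments": [[[0,-5,0],[0,0,0],-1],[[0,-15,0],[0,0,0],-1],[[0,-28,0],[0,0,0],-1],[[0,-42,0],[0,0,0],-1],[[0,-57,0],[0,0,0],-1],[[0,-72,0],[0,0,0],-1],[[0,-87,0],[0,0,0],-1],[[0,-102,0],[0,0,0],-1],[[0,-113,0],[0,0,0],-1],[[0,-118,0],[0,0,0],-1]]}}

```text
clock: 5.15
position: [0.4143, 0.2756, 0.0237]
tool_rot: [3.141, -0.0, 1.476]
force: [4.4, -1.2, 3.5]
grip_width: 0.0085
finger_force: 39.1
```

Call:
{"op": "send_rows", "data": {"increments": [[[0,-2,0],[0,0,0],-1],[[0,-2,0],[0,0,0],-1],[[0,-2,0],[0,0,0],-1],[[0,-2,0],[0,0,0],-0.25],[[0,-2,0],[0,0,0],-0.25],[[0,-2,0],[0,0,0],-0.25],[[0,-2,0],[0,0,0],-0.25],[[0,-2,0],[0,0,0],-0.25]]}}

```text
clock: 5.95
position: [0.4131, 0.2755, 0.0232]
tool_rot: [-3.141, 0.0, 1.475]
force: [-0.7, 0.8, 0.6]
grip_width: 0.032
finger_force: 0.0
```

Call:
{"op": "send_rows", "data": {"increments": [[[0,0,-30],[0,0,0],-0.25],[[0,0,-70],[0,0,0],-0.25],[[0,0,-120],[0,0,0],-0.25],[[10,40,-170],[0,0,0],-0.25],[[25,80,-210],[0,0,0],-0.25],[[35,113,-240],[0,0,0],-0.25],[[35,113,-240],[0,0,0],-0.25],[[35,113,-240],[0,0,0],-0.25],[[35,113,-240],[0,0,0],-0.25],[[35,113,-240],[0,0,0],-0.25]]}}

```text
clock: 6.95
position: [0.5279, 0.2994, 0.2624]
tool_rot: [-3.14, 0.001, 1.476]
force: [0.4, 0.4, -0.4]
grip_width: 0.0319
finger_force: 0.0
```

```bash
python3 - <<'E'
from h import *
import pickle
p=camera_params("wrist"); im=grab_frame("wrist"); cv2.imwrite("pics/w4.png",im); pickle.dump(p,open("w4.pkl","wb"))
inc([.53,.30,.264],84.5)
c,rc=fit(p,im,(0,512,0,384),.064); print(rc,cv2.boxPoints(rc),cv2.boundingRect(c))
E
```

```text
inc mm [ 0.72  1.99 -1.49] deg [-0.07  0.05  0.07] at [527.95 299.47 262.51] [-179.93    0.05   84.57] t 7.0
((527.4749755859375, 265.310546875), (176.27406311035156, 146.58731079101562), 84.61797332763672) [[446.24 184.44]
 [592.18 170.69]
 [608.71 346.18]
 [462.77 359.93]] (190, 115, 143, 156)
```

View pics/w4.png

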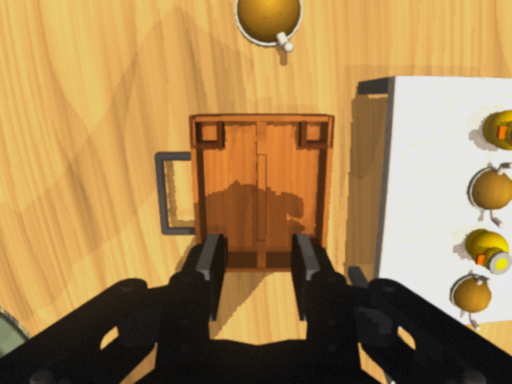

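The tray now stands about 120 mm in front of the shelf edge. Its rim is at px (190–333, 115–271) with the bar at column 262, so its origin is about (527.5, 265.3) and its yaw −5.4°. Now I'll take the bar.

Call:
{"op": "send_rows", "data": {"increments": [[[-34,2.5,50],[0,0,0],-0.25],[[-34,2.5,100],[0,0,0],-0.25],[[-34,2.5,140],[0,0,0],-0.25],[[-34,2.5,150],[0,0,0],-0.25],[[-34,2.5,150],[0,0,0],-0.25],[[-34,2.5,150],[0,0,0],-0.25]]}}

```text
clock: 7.6
position: [0.5288, 0.2666, 0.1153]
tool_rot: [3.14, -0.001, 1.476]
force: [0.7, 0.0, 1.1]
grip_width: 0.032
finger_force: 0.0
```

```bash
python3 - <<'E'
from h import *
p=camera_params("wrist"); im=grab_frame("wrist"); cv2.imwrite("pics/w5.png",im)
print(proj(p,[[.5275,.2653,.062],[.5275+.005,.2653+.05,.062],[.5275-.005,.2653-.05,.062]]))
inc([.5275,.2653,.034],84.6)
E
```

```text
[[256.55 215.88]
 [256.93 135.63]
 [256.23 285.49]]
inc mm [-1.49 -1.66 81.59] deg [ 0.14 -0.1  -0.06] at [529.09 266.51 115.6 ] [179.86  -0.1   84.54] t 7.65
```

View pics/w5.png

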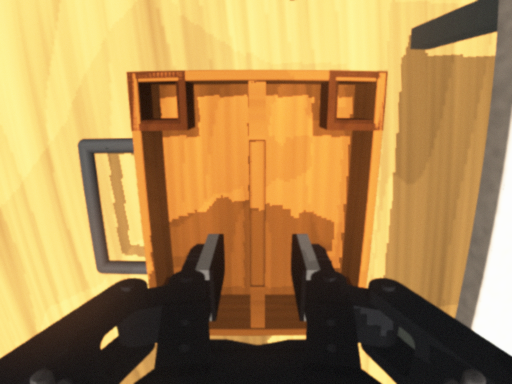

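The bar shows at column 257, rows 139–287, within 2 mm of the prediction. Lowering and gripping.

Call:
{"op": "send_rows", "data": {"increments": [[[-2,-1,40],[0,0,0],-0.25],[[-2,-1,65],[0,0,0],-0.25],[[-2,-1,79],[0,0,0],-0.25],[[-2,-1,82],[0,0,0],-0.25],[[-2,-1,82],[0,0,0],-1],[[-2,-1,82],[0,0,0],-1],[[-2,-1,82],[0,0,0],-1],[[-2,-1,82],[0,0,0],-1],[[-2,-1,82],[0,0,0],-1],[[-2,-1,82],[0,0,0],-1]], "newtons": 80}}

```text
clock: 8.65
position: [0.5279, 0.2643, 0.0329]
tool_rot: [3.14, -0.001, 1.475]
force: [-0.3, -0.7, 10.0]
grip_width: 0.0089
finger_force: 78.9
```

Call:
{"op": "send_rows", "data": {"increments": [[[0,0,-4],[0,0,0],-1],[[0,0,-12],[0,0,0],-1],[[0,0,-24],[0,0,0],-1],[[0,0,-40],[0,0,0],-1],[[0,0,-60],[0,0,0],-1],[[0,0,-82],[0,0,0],-1],[[0,0,-105],[0,0,0],-1],[[0,0,-128],[0,0,0],-1],[[0,0,-145],[0,0,0],-1],[[0,0,-150],[0,0,0],-1]]}}

```text
clock: 9.65
position: [0.5277, 0.2641, 0.1842]
tool_rot: [3.139, -0.002, 1.475]
force: [0.4, 0.1, -4.9]
grip_width: 0.0086
finger_force: 78.2
```

```bash
python3 - <<'E'
from h import *
im=grab_frame("wrist"); cv2.imwrite("pics/w6.png",im)
p=camera_params("wrist");s=observe(); print(s["force"],s["moment"],s["grip_width"])
c,rc=fit(p,im,(0,512,0,384),s["position"][2]+.03); print(rc,cv2.boundingRect(c))
inc([.532,-.204,.184],92.3)
E
```

```text
[ 1.02  0.27 -3.94] [ 0.03 -0.12  0.  ] 0.00818232777710545
((529.5786743164062, 293.94671630859375), (117.01254272460938, 147.94708251953125), 84.68487548828125) (36, 41, 442, 305)
inc mm [-465.36   49.15   -0.82] deg [ 0.14 -0.07 -7.79] at [527.58 263.93 183.69] [179.86  -0.08  84.51] t 9.7
```

View pics/w6.png

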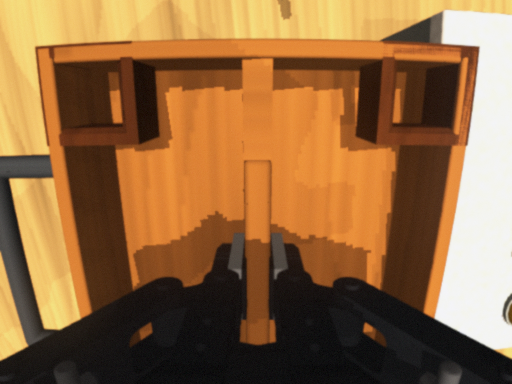

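The tray is held level, with its far rim near row 45 and the bar between the pads at column 258. Carrying it across now.

Call:
{"op": "send_rows", "data": {"increments": [[[-10,1,0],[0,0,-0.2],-1],[[-30,3,0],[0,0,-0.5],-1],[[-60,6,0],[0,0,-1],-1],[[-95,10,0],[0,0,-1.6],-1],[[-130,14,0],[0,0,-2.2],-1],[[-165,17,0],[0,0,-2.8],-1],[[-200,21,0],[0,0,-3.4],-1],[[-235,25,0],[0,0,-4],-1],[[-270,28,0],[0,0,-4.6],-1],[[-305,32,0],[0,0,-5.2],-1]]}}

```text
clock: 10.7
position: [0.5286, -0.0451, 0.1804]
tool_rot: [-3.14, 0.0, 1.566]
force: [0.9, 0.7, -4.7]
grip_width: 0.0088
finger_force: 78.1
```

Call:
{"op": "send_rows", "data": {"increments": [[[-34,0.5,0],[0,0,-0.6],-1],[[-66,2,0],[0,0,-1.1],-1],[[-96,3,0],[0,0,-1.6],-1],[[-122,3.5,0],[0,0,-2],-1],[[-142,3,0],[0,0,-2.4],-1],[[-155,3,0],[0,0,-2.5],-1],[[-160,2.5,0],[0,0,-2.6],-1],[[-160,2.5,0],[0,0,-2.6],-1],[[-160,2.5,0],[0,0,-2.6],-1],[[-160,2.5,0],[0,0,-2.6],-1]]}}

```text
clock: 11.7
position: [0.5317, -0.2019, 0.1813]
tool_rot: [3.142, -0.0, 1.613]
force: [-0.6, 0.1, -5.4]
grip_width: 0.0086
finger_force: 78.1
```

```bash
python3 - <<'E'
from h import *
inc([.532,-.204,.115],92.3); print(observe()["force"],observe()["grip_width"])
E
```

```text
inc mm [-2.15  0.25 66.33] deg [ 0.   -0.02  0.1 ] at [ 531.66 -201.89  181.33] [180.    -0.02  92.4 ] t 11.7
[-0.57  0.06 -5.35] 0.008609723937949844
```

Call:
{"op": "send_rows", "data": {"increments": [[[-1,0,25],[0,0,0],-1],[[-2,0,45],[0,0,0],-1],[[-2,0,60],[0,0,0],-1],[[-2,0,68],[0,0,0],-1],[[-2,0,70],[0,0,0],-1],[[-2,0,70],[0,0,0],-1],[[-2,0,70],[0,0,0],-1]]}}

```text
clock: 12.4
position: [0.532, -0.205, 0.112]
tool_rot: [3.141, 0.0, 1.611]
force: [-0.1, -0.2, -5.7]
grip_width: 0.0088
finger_force: 78.1
```

```bash
python3 - <<'E'
from h import *
s=observe(); print(s["position"]*1000,np.degrees(s["tool_rot"]),s["force"])
t=s["position"]; yaw=np.degrees(s["tool_rot"][2])-89.95
def rect(c,yaw,z,a=75,b=90):
    r=R.from_euler("z",yaw,degrees=True); return r.apply(np.array([[-a,-b,z],[a,-b,z],[a,b,z],[-a,b,z]])/1000)+[c[0],c[1],0]
out=[]
for n,(u0,u1,v0,v1) in {"side":(235,345,120,220),"top":(275,385,160,260)}.items():
    im=grab_frame(n); p=camera_params(n); cv2.imwrite(f"pics/h_{n}.png",im)
    k=3.6; big=cv2.resize(im[v0:v1,u0:u1],None,fx=k,fy=k,interpolation=cv2.INTER_CUBIC)
    big=cv2.convertScaleAbs(big,alpha=1.5,beta=10)
    for X,col in [(rect(t,yaw,(t[2]-.033+.064)*1000),(0,255,0)),(rect((.532,-.204),2.3,64),(255,255,0)),(rect((.532,-.204),2.3,14),(255,0,255))]:
        q=((proj(p,X)-[u0,v0]+.5)*k*8).astype(int); cv2.polylines(big,[q],True,col,1,cv2.LINE_AA,3)
    out.append(big)
cv2.imwrite("pics/hover.png",np.hstack(out))
E
```

```text
[ 532.01 -205.04  112.02] [179.94   0.02  92.32] [-0.13 -0.23 -5.66]
```

View pics/hover.png

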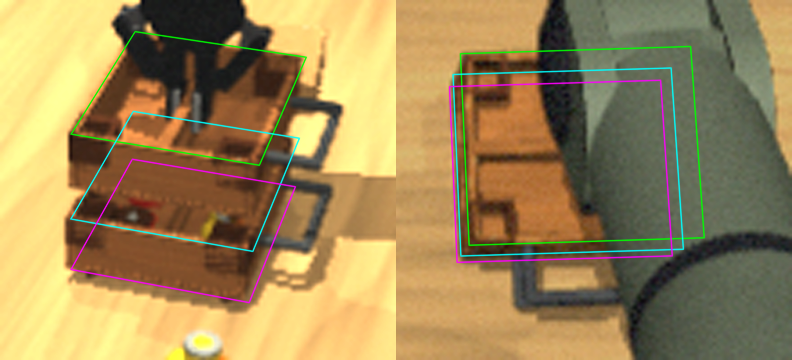

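The composite shows the held tray squarely above the loaded one, with each pull on the same side. In the side crop the upper pull is at about (341,105)–(323,165) and the lower at (330,185)–(313,247). I'll compare the two pulls numerically, each on its own plane, so the calibration error cancels.

```bash
cat > pc.py <<'E'
from h import *
im=cv2.imread("pics/h_side.png"); p=camera_params("side"); z0=observe()["position"][2]-.033
b,g,r=[im[...,i].astype(int) for i in range(3)]
m=((r-b<22)&(r<130)).astype(np.uint8)
def edge(vs,u0,u1,z):
    # sub-pixel right (outer) edge of the pull bar from each row's brightness step (wood is bright in red)
    uv=[]
    for v in vs:
        row=im[v,u0:u1,2].astype(float); d=np.diff(row); k=np.argmax(d[:]); 
        k0=max(k-1,0); w=np.clip(d[k0:k0+3],0,None); uv.append([u0+k0+(w*np.arange(len(w))).sum()/w.sum()+.5,v])
    q=plane(p,uv,z)[:,:2]*1000; return np.array(uv),q
for n,u0,u1,v0,v1,z in [("held",310,334,147,168,z0+.045),("load",308,332,169,192,.045)]:
    k=np.zeros_like(m); k[v0:v1,u0:u1]=m[v0:v1,u0:u1]
    print(n,"\n".join("".join("#" if x else "." for x in row) for row in k[v0-2:v1+2,u0-2:u1+4]),sep="\n")
    c=max(cv2.findContours(k,0,1)[0],key=cv2.contourArea).reshape(-1,2); q=plane(p,c,z)[:,:2]*1000
    print(cv2.boundingRect(c),cv2.minAreaRect(q.astype(np.float32)),q.min(0),q.max(0))
E
python3 pc.py
```

```text
held
..............................
..............................
........######................
.......###########............
.......###############........
............##########........
..................####........
...................##.........
..................###.........
..................###.........
..................##..........
.................###..........
.................##...........
................###...........
................###...........
................##............
...............###............
..#####........###............
..########....###.............
..###############.............
..##############..............
......#....#####..............
..............................
..............................
..............................
(310, 147, 20, 20) ((436.6575012207031, -207.77456665039062), (42.92924499511719, 111.37188720703125), 4.296417236328125) [ 415.08 -262.92] [ 461.42 -151.74]
load
..............................
..............................
.......##.....................
.......########...............
.......#############..........
.......##.###########.........
................#####.........
..................###.........
..................##..........
.................###..........
.................##...........
................###...........
................###...........
................##............
...............###............
...............###............
...............##.............
..............###.............
..###.........###.............
..########....##..............
..##############..............
..#############...............
.............##...............
..............................
..............................
..............................
..............................
(308, 169, 19, 21) ((438.0108947753906, -207.80181884765625), (42.877498626708984, 106.35826873779297), 5.106548309326172) [ 417.27 -259.95] [ 464.03 -153.16]
```

```bash
cat >> pc.py <<'E'
print("----")
for n,lo,hi,ctr,z in [("held",152,161,lambda v:329.3-(v-150)*.42,z0+.045),("load",174,186,lambda v:326.7-(v-173)*.42,.045)]:
    uv=[]
    for v in range(lo,hi+1):
        c=int(round(ctr(v))); us=np.arange(c-4,c+5); row=im[v,us].mean(1); w=np.clip(np.percentile(row,75)-row,0,None)*(abs(us-c)<4); uv.append([(w*us).sum()/w.sum(),v])
    q=plane(p,uv,z)[:,:2]*1000; a=np.polyfit(q[:,1]+207,q[:,0],1); print(n,"x at y=-207:",a[1],"yaw",np.degrees(np.arctan(-a[0])),"res",np.std(q[:,0]-np.polyval(a,q[:,1]+207)))
E
python3 pc.py | sed -n '/----/,$p'
python3 - <<'E'
from h import *
# top view: left (y+) outer edge of rim of both trays, same camera
p=camera_params("top"); a=cv2.imread("pics/top0.png"); b=cv2.imread("pics/h_top.png"); z0=observe()["position"][2]-.033
for n,im,z,vs in [("load",a,.064,range(188,226)),("held",b,z0+.064,range(182,222))]:
    uv=[]
    for v in vs:
        s=cv2.GaussianBlur(im,(1,5),0)[v,283:302,1].astype(float); d=np.clip(s[:-1]-s[1:],0,None); k=np.argmax(d); w=d[max(k-1,0):k+2]; uv.append([283+max(k-1,0)+(w*np.arange(len(w))).sum()/w.sum()+.5,v])
    q=plane(p,uv,z)[:,:2]*1000; med=np.median(q[:,1]); ok=abs(q[:,1]-med)<8; f=np.polyfit(q[ok,0]-530,q[ok,1],1); print(n,"left rim y at x=530",f[1],"yaw",np.degrees(np.arctan(f[0])),ok.sum(),q[:,0].min(),q[:,0].max())
E
```

```text
----
held x at y=-207: 419.03144992624294 yaw 2.670218231183691 res 0.2802175047703429
load x at y=-207: 421.45459087074624 yaw 2.0652134252981114 res 0.4006278302226723
load left rim y at x=530 -112.58043349068552 yaw 2.678737854037455 38 469.5201011138609 579.3657038496616
held left rim y at x=530 -107.32482825350222 yaw 2.2494450929911767 40 471.2345689024343 581.0742913791929
```

Side view: the held pull is about 2 mm too far towards −x relative to the loaded one, while y and yaw match. The top-view edge is confounded by the lower tray, so I'll ignore it. I'll shift +1.5 mm in x and lower partway.

Call:
{"op": "send_rows", "data": {"increments": [[[0,1.5,3],[0,0,0],-1],[[0,1.5,7],[0,0,0],-1],[[0,1.5,11],[0,0,0],-1],[[0,1.5,14],[0,0,0],-1],[[0,1.5,17],[0,0,0],-1],[[0,1.5,19],[0,0,0],-1],[[0,1.5,20],[0,0,0],-1],[[0,1.5,20],[0,0,0],-1]]}}

```text
clock: 13.3
position: [0.5331, -0.2049, 0.0912]
tool_rot: [-3.141, -0.0, 1.611]
force: [0.5, 1.3, -4.0]
grip_width: 0.009
finger_force: 78.3
```

Call:
{"op": "send_rows", "data": {"increments": [[[0,0,2],[0,0,0],-1],[[0,0,4],[0,0,0],-1],[[0,0,6],[0,0,0],-1],[[0,0,7.5],[0,0,0],-1],[[0,0,8.5],[0,0,0],-1],[[0,0,8.5],[0,0,0],-1]]}}

```text
clock: 13.9
position: [0.5331, -0.2049, 0.0829]
tool_rot: [-3.141, 0.0, 1.611]
force: [-2.2, 0.3, -0.6]
grip_width: 0.0093
finger_force: 78.7
```

Call:
{"op": "send_rows", "data": {"increments": [[[0,0,1],[0,0,0],-1],[[0,0,1.5],[0,0,0],-1],[[0,0,1.5],[0,0,0],-1]]}}

```text
clock: 14.2
position: [0.5332, -0.205, 0.0828]
tool_rot: [3.141, 0.001, 1.611]
force: [-11.5, 3.3, 28.0]
grip_width: 0.0087
finger_force: 83.3
```

It stops firmly at TCP z 0.0828, against 0.083 expected when seated. I'll ease off, let go and retreat upwards.

Call:
{"op": "send_rows", "data": {"increments": [[[0,0,-1],[0,0,0],-1],[[0,0,-1.5],[0,0,0],-1],[[0,0,-1.5],[0,0,0],-0.25],[[0,0,-1.5],[0,0,0],-0.25],[[0,0,-1.5],[0,0,0],-0.25],[[0,0,-1.5],[0,0,0],-0.25],[[0,0,-1.5],[0,0,0],-0.25]]}}

```text
clock: 14.9
position: [0.5331, -0.2049, 0.0828]
tool_rot: [3.142, -0.0, 1.611]
force: [-0.0, 0.6, -0.5]
grip_width: 0.0319
finger_force: 0.0
```

Call:
{"op": "send_rows", "data": {"increments": [[[0,0,-10],[0,0,0],-0.25],[[0,0,-30],[0,0,0],-0.25],[[0,0,-60],[0,0,0],-0.25],[[0,0,-100],[0,0,0],-0.25],[[0,0,-140],[0,0,0],-0.25],[[30,0,-180],[0,0,0],-0.25],[[40,0,-190],[0,0,0],-0.25],[[40,0,-190],[0,0,0],-0.25],[[40,0,-190],[0,0,0],-0.25]]}}

```text
clock: 15.8
position: [0.531, -0.1655, 0.2722]
tool_rot: [-3.141, 0.0, 1.611]
force: [-0.3, -0.6, -0.1]
grip_width: 0.0321
finger_force: 0.0
```

```bash
python3 - <<'E'
from h import *
s=observe(); print(s["clock"],s["position"],s["grip_width"],s["force"])
p=camera_params("wrist"); im=grab_frame("wrist"); cv2.imwrite("pics/w7.png",im); sd=grab_frame("side"); cv2.imwrite("pics/s7.png",sd)
c,rc=fit(p,im,(60,512,0,330),.114); print("upper rim if z=114",rc,cv2.boxPoints(rc),cv2.boundingRect(c))
# side view: expected pull pixels if seated vs perched
q=camera_params("side"); b,g,r=[sd[...,i].astype(int) for i in range(3)]; m=((r-b<22)&(r<130))[150:200,306:336]
print("\n".join("".join("#" if x else "." for x in w) for w in m))
ax=R.from_euler("z",2.3,degrees=True).apply([-.115,0,0])
for z in (.045,.095,.109): print(z,proj(q,[np.array([.5325,-.2045,z])+ax+R.from_euler("z",2.3,degrees=True).apply([0,y,0]) for y in (-.045,.045)]).round(1).tolist())
E
```

```text
15.8 [ 0.53 -0.17  0.27] 0.032068549096978725 [-0.31 -0.63 -0.06]
upper rim if z=114 ((532.1143798828125, -202.01844787597656), (146.97727966308594, 180.22227478027344), 2.37819504737854) [[ 454.95 -115.03]
 [ 462.43 -295.1 ]
 [ 609.28 -289.  ]
 [ 601.8  -108.94]] (177, 118, 163, 176)
##..##........................
.#..##........................
###.#.........................
##.##.........................
..............................
.........##...................
........########..............
........##############........
.........#.....########.......
...................####.......
....................##........
...................###........
...................###........
...................##.........
..................###.........
..................##..........
.................###..........
.................###..........
.................##...........
.......##.......###...........
..###.#############...........
.###################..........
.####################.........
#####################.........
#.....###############.........
#.............######..........
........
[... 152 characters left out ...]
..........###............
...............###............
...............##.............
..............###.............
.####.........###.............
##########....##..............
.###############..............
.###############..............
...........####...............
..............................
..............................
..............................
..............................
..............................
..............................
..............................
..............................
..............................
..............................
0.045 [[326.8, 172.4], [321.0, 188.4]]
0.095 [[328.2, 158.3], [322.4, 174.0]]
0.109 [[328.6, 154.3], [322.8, 169.8]]
```

The upper pull sits about 15 px above the lower one: about 14 px is expected when seated and about 18 px if perched. The lower tray's pull has not moved. Handing in.

```bash
python3 -c "
from workcell import *
print(job_done())"
```

```text
the job is handed in; nothing more can be done
None
```

The empty tray was drawn clear of the shelf, released, then lifted by its bar and lowered onto the loaded tray; arm height and the final side view both show it fully seated, the loaded tray's pull shows no shift, and I handed the job in at about 16 s (no verdict was returned).

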